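Start the rinse of a new water filter

ROBOT

A 6-joint arm with a two-finger parallel gripper is mounted at the origin on the work surface. World frame = base frame: x ahead of the robot, y to its left, z up, the work surface at z = 0. Lengths are in m, angles in rad, forces in N, time in s.
With the tool pointing down it reaches from about 0.325 to 0.875 m from the base axis. Payload 4.4 kg.
Tool frame: the origin (TCP) lies at the very end of the fingers, on their centre line; the grasp point (between the pads) lies 19 mm behind it (grip_depth is the distance from the TCP to the grasp point, in m); z points along the fingers, y is the line along which they close (so a half turn about z gives the same grasp; the last joint's range is limited). The gripper opens to 85 mm and grips with 20 to 120 N. Pads are 22 mm wide; open, the fingers measure 114 mm over their backs; the gripper's body (76 mm by 85 mm) begins 54 mm behind the grasp point. The pads swing forward as they close: fully open they stand 13 mm farther back than shut.
Start: joints at [-1.435, 0.207, 1.542, -0, 1.393, -0.15], TCP at [0.163, -0.552, 0.231] pointing down, gripper open.
Joint ranges: [-2.73, 2.73], [-0.86, 2.22], [0.23, 2.46], [-1.11, 4.25], [0.08, 2.63], [-2.82, 2.82]. Speed limits (rad/s): [2.79, 2.79, 3.14, 3.14, 3.14, 3.14].

INTERFACE

Orientations are given as a unit quaternion [w, x, y, z].
In Python, from station import get_state, get_image, close_job, grip_depth gives the robot as it stands.
- The arm moves only by the tool send_rows, never from a script. Its argument "motion" is a list that holds one entry, the list of rows, each a list of 7 numbers: the shift along the tool's x, y, z in units of 0.5 m (1.0 is 0.5 m), then the turn, a rotation vector about the tool's x, y, z in units of pi rad (1.0 is pi rad), then the opening, from -1 (shut) to 1 (fully open). In form: [[[tx, ty, tz, ax, ay, az, claw], ...]]. A call has 1 to 20 rows; each row is the pose to reach, as a shift and turn from the pose commanded when the call began, along the tool's axes at that moment, turning the shorter way round; what a row does not reach only later rows make up. A row lasts 1/12 s, in which the tool goes at most 41.7 mm and 7.16 degrees, less where a joint would pass 70% of its speed; a pose out of reach is approached as far as the arm can. A call with a number of a shift or a turn outside -1 to 1 is refused whole. A call with a gripper value outside its range is refused whole. The fingers move at their own pace and stop on an object; "newtons" is the grip in N (left out, the last holds). Time passes only in rows, so rows that repeat a pose let the fingers close. It gives the time, the measured TCP pose, the force, the opening and the grip force at its end, in the units of the state.
- get_state(): the state, without advancing time (a new reading comes with each control period).
- get_image(name): name is "side" or "top" or "wrist"; returns a dict with "pixels" (400x640x3 uint8, red, green, blue), "intrinsics" (3x3 intrinsics, pixels), "R" (3x3) and "t" (3): a world point X has camera coordinates R X + t. Camera axes: x right, y down, z forward; pixel columns grow to the right and rows downward; lengths in m; the calibration is good to about 2 mm. A picture is of the moment at which its call begins. There is no depth.
- close_job(): hands the job in; it is judged then, once.
The state is a dict: "time": time; "joint_positions": joint angles; "qvel": joint speeds; "joint_torque": joint torques, N m; "position": TCP position; "tcp_rot": TCP orientation; "force": force on the tool from outside, world axes, zero at the start; "ft_torque": the same for the moment, N m; "width": finger opening in m; "grip_force": force on a finger pad.
Only numpy, scipy, OpenCV 4.12 (cv2) and the standard library are available. Lean on these libraries where they do the work, as an engineer would, in place of code of your own. Each camera call takes 0.05 s, during which the arm holds its last target. There are 200 camera calls.

TASK

A new filter has been fitted and must be rinsed into the basin. Swing the tap's spout off the filter console until its mouth is well inside the basin's rim seen from above and let it rest there; then take the reset pin from its wooden stand, press the recessed button in the console's sloping face fully down with the pin's tip for about half a second, and put the pin back in its stand, fully home and upright. Do not press the button before the spout is over the basin, and leave the mug, the old cartridge and the soap bottle where they stand.

Things in the scene. Friction and masses are not known exactly. Their poses are not given: they have to be found in the camera images.
- tap_pivot (a point): Swivel axis of the tap (vertical), at the height of the spout bar's centre line, 200 mm above the worktop. The tap is a fixed upright steel column 38 mm in diameter (foot 64 mm); a collar at the top reaches to 217 mm.
- spout (a joint): Swivel angle of the spout (rad), -1.9 to 1.9: 0 = the spout points straight at the robot side (-x) from the tap, positive = turned anticlockwise seen from above (its mouth goes towards -y). At angle q the mouth lies from the tap axis in the direction (-cos q, -sin q). Moves freely with light friction (about 1 N at the bar) and stays where it is left.
- spout_bar (a point): Point on the centre line of the spout's level round steel bar, 150 mm from the tap axis. The bar is 22 mm in diameter, 200 mm above the worktop (top at 211 mm), and runs 200 mm out from the tap axis, then bends down.
- spout_mouth (a point): Mouth of the spout: underside of the dark 26 mm nozzle at the spout's end, 200 mm from the tap axis, 150 mm above the worktop.
- basin: Fixed open steel rinsing basin, 200 mm (its x) by 180 mm (its y), 80 mm high (rim bead to 84 mm), walls 5 mm; origin at the centre of its underside. It stands to the left or the right of the tap.
- console: Fixed grey filter console (a display strip near its high edge) on a black foot, in front of the tap, 150 mm wide (its y). Origin: centre of its underside; z up. The flat face is 140 mm long and slopes at 35 degrees from level, low edge (60 mm high) towards its own -x and high edge (140 mm) towards +x; outward normal of the face in its frame: (-0.574, 0, 0.819).
- reset_hole (a point): Centre of the round hole, 19 mm in diameter, in the middle of the console's sloping face, level with the face; 100 mm straight above the console's origin. The button lies in it, 6 mm below the face along the normal. Its axes are those of the console (not tilted).
- reset (a joint): Travel of the recessed reset button (14 mm white disc), m: 0 = out, 0.005 = fully down. It moves along the face's normal, springs back, and takes about 4.5 N to go fully down.
- stand: Fixed wooden block 70 x 70 mm, 65 mm high, on the other side of the tap from the basin; origin at the centre of its underside. An upright through-hole 14 mm in diameter in the middle of its top, mouth chamfered by 3 mm.
- pin: Loose reset pin, about 60 g, standing upright in the stand. Origin at its tip, z up along the pin to the handle. Steel shaft 8 mm in diameter, 55 mm long; a black collar 28 mm in diameter from 55 to 61 mm; a round black handle 18 mm in diameter from 61 to 125 mm. When home the collar rests on the stand's top and the tip hangs 10 mm above the worktop.
- pin_collar (a point): Centre of the underside of the pin's collar, 55 mm from its tip; 65 mm above the worktop when the pin is home.
- mug: Bystander: white mug, 80 mm in diameter, 90 mm high; origin at the centre of its underside.
- cartridge: Bystander: spent white filter cartridge, 60 mm in diameter, 110 mm high, standing; origin at the centre of its underside.
- soap: Bystander: soap bottle, 60 mm in diameter, 170 mm high, beyond the tap; origin at the centre of its underside.
Not all that is in view belongs to the job. Leave any purple or yellow look-alike of the pin alone.

How it is judged:
On the way, in this order (a step that is already met when the one before it is completed fails the run):
1. the spout's mouth rests over the basin, well inside its rim (x of spout_mouth in the frame of basin between -0.08 and 0.08 m and y of spout_mouth in the frame of basin between -0.07 and 0.07 m and velocity of joint spout between -0.05 and 0.05 rad/s), for 0.3 s.
2. the reset button is pressed down with the pin, the spout being over the basin (value of joint reset above 0.0035 m and contact force between pin and console above 1.5 N and x of spout_mouth in the frame of basin between -0.08 and 0.08 m and y of spout_mouth in the frame of basin between -0.07 and 0.07 m), for 0.2 s.
At the end, for the whole second after the job is handed in: Spout at rest, its mouth within 80 mm (basin x) and 70 mm (basin y) of the basin's centre; button out; pin at rest in its stand, within 7 mm of the hole's centre, collar at most 4 mm above the stand's top, within 0.12 rad of upright (all of step 1 and value of joint reset below 0.001 m and horizontal distance between pin_collar and stand below 0.007 m and z of pin_collar in the frame of stand below 0.069 m and angle between pin's own z axis and vertical below 0.12 rad and linear speed of pin below 0.02 m/s); the robot touches nothing.
It fails at once if the button is pressed while the spout is not over the basin (value of joint reset above 0.002 m and not (x of spout_mouth in the frame of basin between -0.08 and 0.08 m and y of spout_mouth in the frame of basin between -0.07 and 0.07 m)).
It fails at once if the mug is disturbed (moved more than 30 mm) (distance of mug from where it was at the start of the episode above 0.03 m).
It fails at once if the cartridge is disturbed (moved more than 30 mm) (distance of cartridge from where it was at the start of the episode above 0.03 m).
It fails at once if the soap is disturbed (moved more than 30 mm) (distance of soap from where it was at the start of the episode above 0.03 m).
It also fails if it takes over 61 s, if anything falls off the work surface, if the arm or the gripper's body presses on something with over 40 N, if the wrist force passes 120 N, or if a joint passes its speed limit or range.

## Working session

There is one attempt and no reset: what is moved stays moved. The work goes in short steps, Python scripts to look and compute and a tool call to move; the robot and the scene stay as the last step left them, time stands still between calls to the robot, and variables do not carry over. Pictures are saved under pics/ and viewed, at most 13 in all, crops included, and the job is handed in when it is done.

Besides the shell and the picture viewer there is one more tool, called after "Request:" by a JSON object that holds its "name" and its "arguments". send_rows: Moves the arm, as the interface text tells. Its arguments: {"type":"object","properties":{"motion":{"type":"array"},"newtons":{"type":"number"}},"required":["motion"]}

```bash
mkdir -p pics; cat > h.py <<'E'
import numpy as np, cv2, json, pickle
from station import get_state, get_image, grip_depth
from scipy.spatial.transform import Rotation as Ro
def snap(n,f):
    im=get_image(n); cv2.imwrite(f'pics/{f}.png',im['pixels'][:,:,::-1]); pickle.dump(im,open(f'pics/{f}.pkl','wb')); return im
def load(f): return pickle.load(open(f'pics/{f}.pkl','rb'))
def onz(im,uv,z):
    K,R,t=[np.array(im[k]) for k in('intrinsics','R','t')]
    c=-R.T@t; d=R.T@np.linalg.inv(K)@np.array([uv[0],uv[1],1.]); return c+d*(z-c[2])/d[2]
def tri(l):
    A=0;b=0
    for im,uv in l:
        K,R,t=[np.array(im[k]) for k in('intrinsics','R','t')]
        c=-R.T@t; d=R.T@np.linalg.inv(K)@np.array([uv[0],uv[1],1.]); d/=np.linalg.norm(d)
        P=np.eye(3)-np.outer(d,d); A=A+P; b=b+P@c
    return np.linalg.solve(A,b)
def proj(im,X):
    K,R,t=[np.array(im[k]) for k in('intrinsics','R','t')]
    p=(K@(R@np.atleast_2d(X).T+t.reshape(3,1))); return (p[:2]/p[2]).T
def rel(target,Rt=None):
    "shift/turn in move units from current pose"
    s=get_state(); q=s['tcp_rot']; R=Ro.from_quat([q[1],q[2],q[3],q[0]])
    sh=R.inv().apply(np.array(target)-s['position'])/0.5
    rv=(R.inv()*Rt).as_rotvec()/np.pi if Rt is not None else np.zeros(3)
    return sh.round(4),rv.round(4)
E
python3 - <<'E'
from h import *
a=snap('top','top0');b=snap('side','side0')
s=get_state();print({k:np.round(v,3) for k,v in s.items()},grip_depth)
for i in(a,b):print(-np.array(i['R']).T@i['t'])
cv2.imwrite('pics/a.png',np.vstack([a['pixels'],b['pixels']])[:,:,::-1])
E
```

```text
{'time': np.float64(0.1), 'joint_positions': array([-1.434,  0.207,  1.543, -0.   ,  1.393, -0.15 ]), 'qvel': array([-0.001, -0.002, -0.005,  0.003, -0.   , -0.001]), 'joint_torque': array([-1.0000e-03, -3.8410e+01, -2.9255e+01, -0.0000e+00,  5.0000e-03,
       -0.0000e+00]), 'position': array([ 0.163, -0.551,  0.23 ]), 'tcp_rot': array([-0.001,  0.99 ,  0.143,  0.   ]), 'force': array([-0.305,  0.127, -0.124]), 'ft_torque': array([0.024, 0.017, 0.029]), 'grip_force': np.float64(0.0), 'width': np.float64(0.086)} 0.0187
[4.05760498e-01 4.68501325e-04 1.32144701e+00]
[0.23209314 0.53203242 0.81349537]
```

View pics/top0.png

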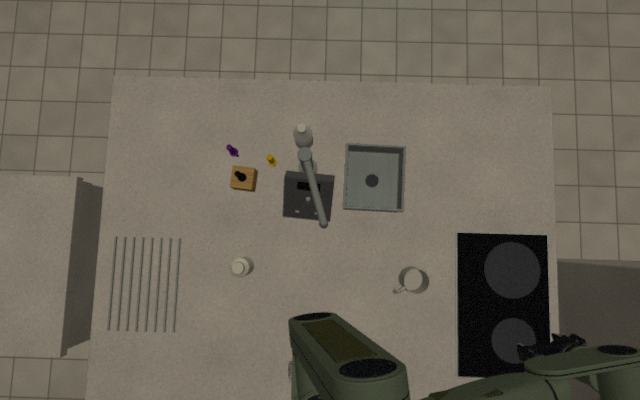

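View pics/side0.png

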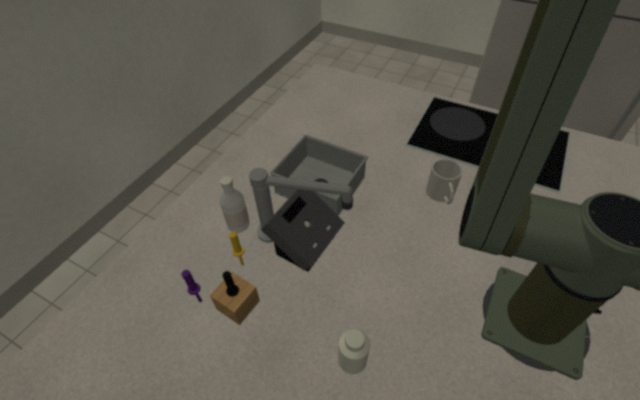

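Top view: the tap column is at (305,155) with its spout reaching to (323,223) over the console at (308,195). The basin is at (374,178), the stand at (243,178), the mug at (412,280), the cartridge at (241,267) and the soap at (302,130). There are three pin-like things: black at (240,176) in the wooden stand, purple at (232,151) and yellow at (271,160). The black one fits, since it is upright in the stand and has a black handle. Next I'll enlarge it to confirm.

```bash
python3 - <<'E'
from h import *
a=load('top0')['pixels'];b=load('side0')['pixels']
c1=cv2.resize(a[110:240,215:415],None,fx=4,fy=4,interpolation=cv2.INTER_CUBIC)
cv2.imwrite('pics/c1.png',np.clip(c1[:,:,::-1]*1.6,0,255))
c2=cv2.resize(b[130:330,170:380],None,fx=3.0,fy=3.0,interpolation=cv2.INTER_CUBIC)
cv2.imwrite('pics/c2.png',np.clip(c2[:,:,::-1]*1.6,0,255))
E
```

```text
[ WARN:0@0.190] global loadsave.cpp:1063 imwrite_ Unsupported depth image for selected encoder is fallbacked to CV_8U.
```

View pics/c1.png

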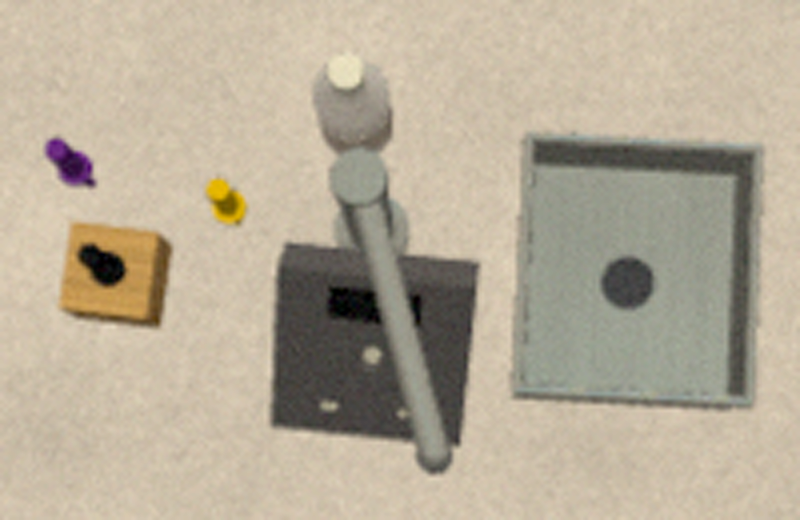

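View pics/c2.png

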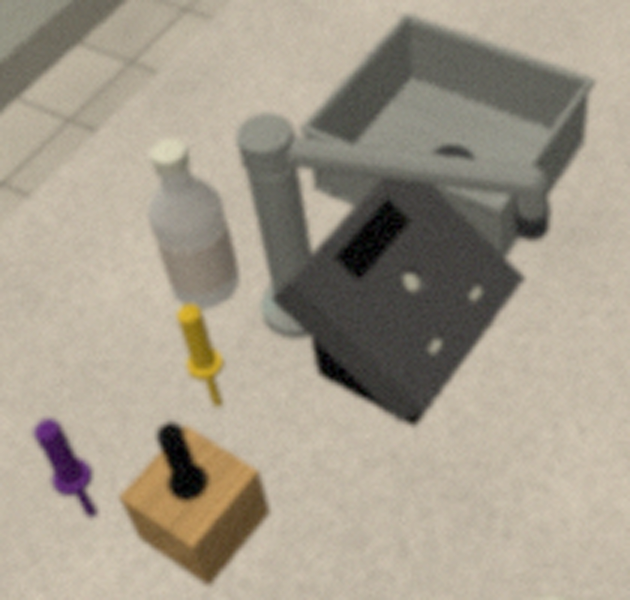

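```bash
python3 - <<'E'
from h import *
a=load('top0');b=load('side0')
T=lambda x,y:((x+.5)/4-.5+215,(y+.5)/4-.5+110)
S=lambda x,y:((x+.5)/3-.5+170,(y+.5)/3-.5+130)
for n,t,s,z in [('handle top',(90,256),(170,431),.135),('collar',(107,269),(187,482),.068),('button',(371,355),(411,282),.1),
  ('standTL',(72,224),(184,427),.065),('standBL',(62,311),(122,497),.065),('tap top',(358,175),(267,130),.217),('spoutend',(434,455),(535,180),.2),
  ('console high L',(287,245),(277,297),.14),('console high R',(479,263),(400,180),.14),('console low L',(272,426),(412,422),.06),('console low R',(460,443),(522,279),.06)]:
    X=tri([(a,T(*t)),(b,S(*s))]);print(n,X.round(4),'top@z',onz(a,T(*t),z).round(4),'side@z',onz(b,S(*s),z).round(4), 'res',(proj(b,X)-S(*s)).round(1))
B=[onz(a,T(*p),.084) for p in [(526,134),(762,147),(752,405),(514,394)]]
print(np.round(B,4),np.mean(B,0))
for n,p,z in [('mug',(412,280),.09),('cart',(240,263),.11),('soap',(302,128),.17)]: print(n,onz(a,p,z).round(3))
E
```

```text
handle top [0.5973 0.2712 0.1381] top@z [0.5971 0.2715 0.135 ] side@z [0.5997 0.2703 0.135 ] res [[0.4 0. ]]
collar [0.5982 0.2728 0.0697] top@z [0.5979 0.2728 0.068 ] side@z [0.5997 0.2725 0.068 ] res [[0.3 0. ]]
button [0.5329 0.0608 0.0969] top@z [0.5322 0.0604 0.1   ] side@z [0.532  0.0629 0.1   ] res [[0.2 0. ]]
standTL [0.6036 0.2744 0.1469] top@z [0.6337 0.3031 0.065 ] side@z [0.6304 0.2358 0.065 ] res [[-8.7 -1. ]]
standBL [0.5771 0.3086 0.1289] top@z [0.5639 0.3074 0.065 ] side@z [0.6353 0.3024 0.065 ] res [[14.  -0.4]]
tap top [0.645  0.0674 0.22  ] top@z [0.6463 0.068  0.217 ] side@z [0.6463 0.0648 0.217 ] res [[-0.4 -0. ]]
spoutend [0.4536 0.0095 0.2038] top@z [0.4531 0.0093 0.2   ] side@z [0.4556 0.0065 0.2   ] res [[0.3 0. ]]
console high L [0.614  0.127  0.1067] top@z [0.6087 0.1238 0.14  ] side@z [0.5956 0.1459 0.14  ] res [[-0.2 -0. ]]
console high R [ 0.5985 -0.0229  0.1034] top@z [ 0.5991 -0.0195  0.14  ] side@z [0.5731 0.0037 0.14  ] res [[-2.8 -0.4]]
console low L [0.4837 0.1422 0.0446] top@z [0.4781 0.1384 0.06  ] side@z [0.4833 0.1518 0.06  ] res [[2.2 0.2]]
console low R [ 0.4693 -0.0096  0.0576] top@z [ 0.469  -0.0097  0.06  ] side@z [ 0.4688 -0.0078  0.06  ] res [[0.1 0. ]]
[[ 0.7116 -0.0546  0.084 ]
 [ 0.7062 -0.2395  0.084 ]
 [ 0.5035 -0.2333  0.084 ]
 [ 0.5068 -0.0501  0.084 ]] [ 0.6070112  -0.14438468  0.084     ]
mug [ 0.295 -0.262  0.09 ]
cart [0.332 0.255 0.11 ]
soap [0.732 0.08  0.17 ]
```

The crop confirms it: the pin is the black one, upright in the wooden stand, while purple and yellow lie outside. Both views agree to about 2 mm. Next I'll push the spout from its +y side with the fingers shut.

```bash
cat >> h.py <<'E'
def down(yaw): 
    c,s=np.cos(yaw),np.sin(yaw); return Ro.from_matrix(np.array([[c,s,0],[s,-c,0],[0,0,-1.]]))
tap=np.array([.646,.067])
def bar(q,r,off): return tap+r*np.array([-np.cos(q),-np.sin(q)])+off*np.array([-np.sin(q),np.cos(q)])
E
python3 - <<'E'
from h import *
s=get_state();print(rel([.163,-.551,.30]),rel([*bar(.29,.15,.065),.30],down(-.08)), bar(.29,.15,.065))
E
```

```text
(array([ 0.0008,  0.0003, -0.1396]), array([0., 0., 0.])) (array([ 0.9766, -1.041 , -0.1371]), array([-0.0007,  0.    ,  0.1168])) [0.48367652 0.08639302]
```

Request:
{"name": "send_rows", "arguments": {"motion": [[[0,0,-0.14,0,0,0,-1],[0,0,-0.14,0,0,0,-1],[0.45,-0.48,-0.14,0,0,0.05,-1],[0.45,-0.48,-0.14,0,0,0.05,-1],[0.45,-0.48,-0.14,0,0,0.05,-1],[0.45,-0.48,-0.14,0,0,0.05,-1],[0.45,-0.48,-0.14,0,0,0.05,-1],[0.45,-0.48,-0.14,0,0,0.05,-1],[0.45,-0.48,-0.14,0,0,0.05,-1],[0.97,-1.0,-0.14,0,0,0.117,-1],[0.97,-1.0,-0.14,0,0,0.117,-1],[0.97,-1.0,-0.14,0,0,0.117,-1],[0.97,-1.0,-0.14,0,0,0.117,-1],[0.97,-1.0,-0.14,0,0,0.117,-1],[0.97,-1.0,-0.14,0,0,0.117,-1],[0.97,-1.0,-0.14,0,0,0.117,-1],[0.97,-1.0,-0.14,0,0,0.117,-1],[0.97,-1.0,-0.14,0,0,0.117,-1],[0.97,-1.0,-0.14,0,0,0.117,-1],[0.97,-1.0,-0.14,0,0,0.117,-1]]], "newtons": 50}}

```text
time: 1.77
position: [0.4879, 0.0713, 0.3005]
tcp_rot: [-0.002, 0.999, -0.036, -0.0]
force: [-1.3, -0.3, 0.6]
width: -0.0003
grip_force: 0.0
```

```bash
python3 - <<'E'
from h import *
s=get_state();print(s['position'],s['time'],s['joint_positions'].round(2),s['force'].round(1),s['width'])
print(rel([*bar(.29,.15,.065),.187],down(-.08)))
for q in(.29,.5,.7,.9,1.1,1.25,1.35,1.4):print(q,rel([*bar(q,.15,.026),.187])[0])
E
```

```text
[0.48791407 0.07131181 0.30045234] 1.7667 [-0.03 -0.02  1.64  0.    1.52  1.61] [-1.3 -0.3  0.6] -0.00031634686222711654
(array([-0.0106, -0.0286,  0.227 ]), array([-0.0012,  0.0001,  0.0022]))
0.29 [0.0171 0.0443 0.2267]
0.5 [0.0357 0.1053 0.2265]
0.7 [0.065  0.1586 0.2263]
0.9 [0.1042 0.2051 0.2261]
1.1 [0.1519 0.2428 0.226 ]
1.25 [0.192  0.2644 0.2259]
1.35 [0.2204 0.2754 0.2258]
1.4 [0.235  0.2798 0.2258]
```

Request:
{"name": "send_rows", "arguments": {"motion": [[[-0.01,-0.028,0.1,0,0,0,-1],[-0.01,-0.028,0.18,0,0,0,-1],[-0.01,-0.028,0.227,0,0,0,-1],[-0.01,-0.028,0.227,0,0,0,-1],[0.01,0.02,0.227,0,0,0,-1],[0.02,0.05,0.227,0,0,0,-1],[0.028,0.078,0.227,0,0,0,-1],[0.036,0.105,0.227,0,0,0,-1],[0.05,0.132,0.227,0,0,0,-1],[0.065,0.159,0.227,0,0,0,-1],[0.084,0.183,0.227,0,0,0,-1],[0.104,0.205,0.227,0,0,0,-1],[0.127,0.225,0.227,0,0,0,-1],[0.152,0.243,0.227,0,0,0,-1],[0.172,0.254,0.227,0,0,0,-1],[0.187,0.262,0.227,0,0,0,-1],[0.197,0.267,0.227,0,0,0,-1],[0.205,0.27,0.227,0,0,0,-1],[0.21,0.272,0.227,0,0,0,-1],[0.21,0.272,0.227,0,0,0,-1]]]}}

```text
time: 3.43
position: [0.5805, -0.079, 0.1879]
tcp_rot: [0.0, 0.999, -0.04, 0.0]
force: [-0.2, 0.1, -0.1]
width: 0.0
grip_force: 0.0
```

```bash
python3 - <<'E'
from h import *
a=snap('top','top1')
cv2.imwrite('pics/c3.png',cv2.resize(a['pixels'][100:300,200:440],None,fx=2.5,fy=2.5,interpolation=cv2.INTER_CUBIC)[:,:,::-1])
s=get_state();print(s['position'],s['time'],s['force'].round(1))
E
```

```text
[ 0.58026314 -0.07876749  0.18787782] 3.4833 [0.2 0.8 0.1]
```

View pics/c3.png

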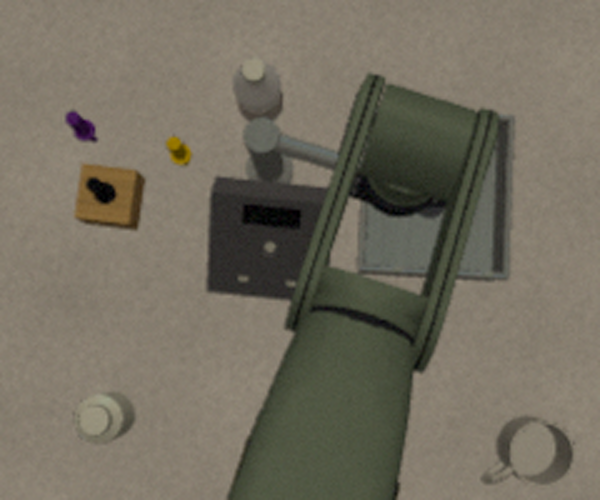

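The top view shows the bar running from (263,133) to (335,155) in the crop, so q≈1.27 and the mouth is inside the basin with nothing touching it. Next I'll retreat and move above the pin.

```bash
python3 - <<'E'
from h import *
for p in ([.555,-.05,.188],[.555,-.05,.30],[.598,.272,.30],[.598,.272,.22]):print(rel(p,down(-.08)))
E
```

```text
(array([-0.055 , -0.0533, -0.0003]), array([ 0.0001, -0.0001, -0.0002]))
(array([-0.0549, -0.0532, -0.2243]), array([ 0.0001, -0.0001, -0.0002]))
(array([-0.021 , -0.7021, -0.2245]), array([ 0.0001, -0.0001, -0.0002]))
(array([-0.021 , -0.7021, -0.0645]), array([ 0.0001, -0.0001, -0.0002]))
```

Request:
{"name": "send_rows", "arguments": {"motion": [[[-0.055,-0.053,0,0,0,0,-1],[-0.055,-0.053,0,0,0,0,-1],[-0.055,-0.053,-0.225,0,0,0,-1],[-0.055,-0.053,-0.225,0,0,0,-1],[-0.055,-0.053,-0.225,0,0,0,0.2],[-0.021,-0.702,-0.225,0,0,0,0.2],[-0.021,-0.702,-0.225,0,0,0,0.2],[-0.021,-0.702,-0.225,0,0,0,0.2],[-0.021,-0.702,-0.225,0,0,0,0.2],[-0.021,-0.702,-0.225,0,0,0,0.2],[-0.021,-0.702,-0.225,0,0,0,0.2],[-0.021,-0.702,-0.225,0,0,0,0.2],[-0.021,-0.702,-0.225,0,0,0,0.2],[-0.021,-0.702,-0.225,0,0,0,0.2],[-0.021,-0.702,-0.065,0,0,0,0.2],[-0.021,-0.702,-0.065,0,0,0,0.2],[-0.021,-0.702,-0.065,0,0,0,0.2],[-0.021,-0.702,-0.065,0,0,0,0.2]]]}}

```text
time: 4.98
position: [0.5953, 0.2711, 0.2171]
tcp_rot: [0.001, 0.999, -0.04, -0.004]
force: [0.3, -0.3, 1.6]
width: 0.051
grip_force: 0.0
```

```bash
python3 - <<'E'
from h import *
w=snap('wrist','w1')
s=get_state();print(s['position'],s['time'],s['width'],s['joint_positions'].round(2))
for X in([.598,.272,.135],[.598,.272,.068],[.529,.061,.1],[.633,.303,.065],[.564,.307,.065]):print(proj(w,X).round(1))
cv2.imwrite('pics/w1b.png',np.clip(w['pixels'][:,:,::-1]*1.8,0,255).astype('uint8'))
E
```

```text
[0.59766534 0.27164394 0.22060995] 5.0333 0.05148150191054079 [ 0.29  0.39  1.33 -0.    1.42  1.95]
[[317.3 199.5]]
[[317.5 175. ]]
[[579.5 245.4]]
[[277.5 136.9]]
[[282.1 213.5]]
```

View pics/w1b.png

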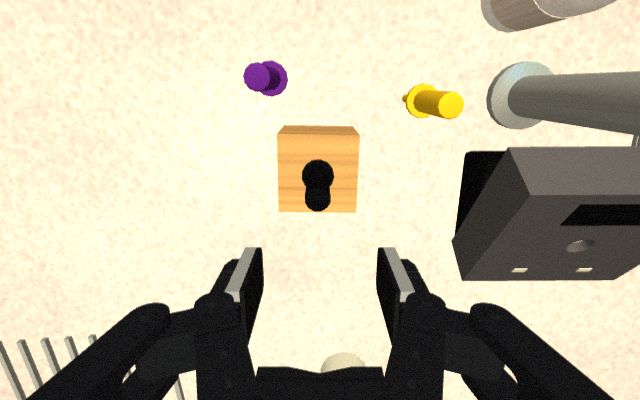

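Wrist view: handle top at (318,199) and collar at (318,175), matching the prediction to within 1 px. The hole is at about (580,246), also as predicted. Descending to grasp.

Request:
{"name": "send_rows", "arguments": {"motion": [[[0,0,0.08,0,0,0,0.2],[0,0,0.15,0,0,0,0.2],[0,0,0.22,0,0,0,0.2],[0,0,0.265,0,0,0,0.2],[0,0,0.265,0,0,0,0.2],[0,0,0.265,0,0,0,-1],[0,0,0.265,0,0,0,-1],[0,0,0.265,0,0,0,-1],[0,0,0.265,0,0,0,-1],[0,0,0.265,0,0,0,-1],[0,0,0.265,0,0,0,-1]]], "newtons": 50}}

```text
time: 5.95
position: [0.6013, 0.2729, 0.0925]
tcp_rot: [-0.001, 0.999, -0.04, 0.004]
force: [0.2, -0.6, 5.6]
width: 0.0165
grip_force: 48.7
```

```bash
python3 - <<'E'
from h import *
s=get_state();print(s['position'],s['time'],s['width'],s['force'].round(1),s['grip_force'])
q=s['tcp_rot'];print(Ro.from_quat([q[1],q[2],q[3],q[0]]).as_matrix().round(3))
E
```

```text
[0.60128341 0.27285918 0.09252998] 5.95 0.016523384579006182 [ 0.2 -0.6  5.6] 48.700525760650635
[[ 0.997 -0.081  0.008]
 [-0.081 -0.997  0.002]
 [ 0.008 -0.003 -1.   ]]
```

Request:
{"name": "send_rows", "arguments": {"motion": [[[0,0,-0.03,0,0,0,-1],[0,0,-0.07,0,0,0,-1],[0,0,-0.12,0,0,0,-1],[0,0,-0.18,0,0,0,-1],[0,0,-0.24,0,0,0,-1],[0,0,-0.3,0,0,0,-1],[0,0,-0.3,0,0,0,-1],[0,0,-0.3,0,0,0,-1]]]}}

```text
time: 6.62
position: [0.6, 0.2726, 0.2426]
tcp_rot: [-0.001, 0.999, -0.04, 0.004]
force: [-0.8, -0.2, -0.5]
width: 0.0165
grip_force: 48.9
```

```bash
python3 - <<'E'
from h import *
b=snap('side','s2');w=snap('wrist','w2')
s=get_state();print(s['position'],s['time'],s['width'],s['force'].round(1),s['grip_force'])
p=s['position']
cc=[]
for im,r in((b,100),(w,100)):
    u=proj(im,[p[0],p[1],p[2]-.05])[0].astype(int); print('tip pred',proj(im,[p[0],p[1],p[2]-.0825]),'collar',proj(im,[p[0],p[1],p[2]-.0275]))
    x0=min(max(u[0]-65,0),510);y0=min(max(u[1]-100,0),200);print(x0,y0)
    cc.append(cv2.resize(im['pixels'][y0:y0+200,x0:x0+130],None,fx=3,fy=3,interpolation=cv2.INTER_CUBIC))
cv2.imwrite('pics/c4.png',np.clip(np.hstack(cc)[:,:,::-1]*1.7,0,255).astype('uint8'))
E
```

```text
[0.59744835 0.27182734 0.23754515] 6.7167 0.01642997084606842 [-0.   0.6 -1.4] 48.88592720031738
tip pred [[224.75552977 269.12578852]] collar [[218.74267793 253.62046642]]
156 160
tip pred [[320.00643193 204.43389085]] collar [[320.02429779 237.08654084]]
255 121
```

View pics/c4.png

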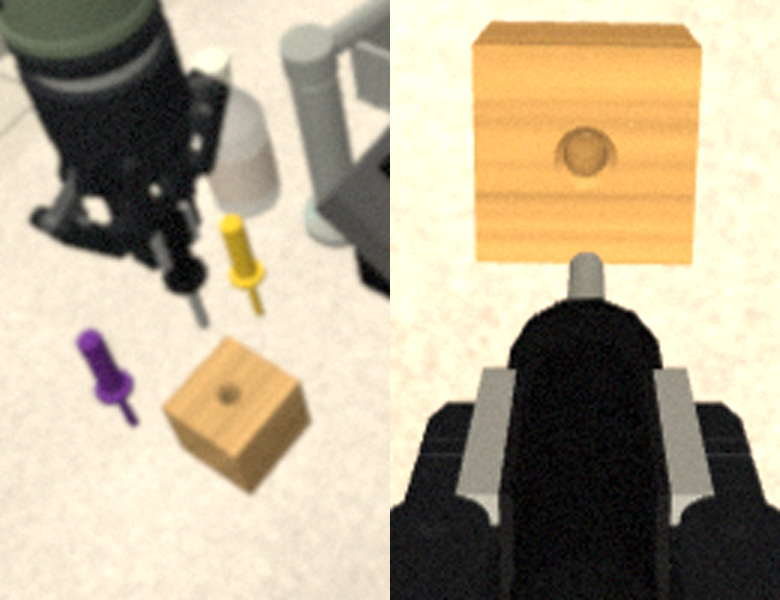

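```bash
cat >> h.py <<'E'
psi=-.08
n=np.array([-.574*np.cos(psi),-.574*np.sin(psi),.819])
def tilt():
    z=-n/np.linalg.norm(n); y=np.array([np.sin(psi),-np.cos(psi),0]); return Ro.from_matrix(np.column_stack([np.cross(y,z),y,z]))
E
python3 - <<'E'
from h import *
b=load('s2');w=load('w2');w1=load('w1');a=load('top0')
tip=tri([(w,(320.7,206)),(b,(224,268.5))]);print('tip',tip,'wrist@z.155',onz(w,(320.7,206),.155))
print('stand hole',tri([(w,(320.7,172)),(b,(232.3,291.3))]),onz(w,(320.7,172),.065))
print('hole',tri([(w1,(580.5,246.5)),(a,(307.4,198.4))]),onz(w1,(580.5,246.5),.1),onz(w1,(580.5,246.5),.097))
H=np.array([.529,.061,.1])
s=get_state();print(n,s['position'])
print(rel(H+n*(.0825+.06),tilt()),H+n*(.0825+.06))
E
```

```text
tip [0.5976607  0.27196913 0.15819393] wrist@z.155 [0.59625378 0.27144179 0.155     ]
stand hole [0.59927176 0.27188129 0.06412438] [0.59904069 0.27103049 0.065     ]
hole [0.53063939 0.0611844  0.10278929] [0.52790903 0.05999384 0.1       ] [0.52623446 0.05761634 0.097     ]
[-0.57216418  0.04587103  0.819     ] [0.59744835 0.27182734 0.23754515]
(array([-0.266 ,  0.4314,  0.0419]), array([ 1.000e-04,  1.947e-01, -2.000e-04])) [0.4474666  0.06753662 0.2167075 ]
```

Request:
{"name": "send_rows", "arguments": {"motion": [[[-0.05,0.08,-0.04,0,0.02,0,-1],[-0.1,0.16,-0.04,0,0.05,0,-1],[-0.15,0.24,-0.02,0,0.09,0,-1],[-0.19,0.31,0.0,0,0.125,0,-1],[-0.23,0.37,0.02,0,0.16,0,-1],[-0.266,0.43,0.042,0,0.195,0,-1],[-0.266,0.43,0.042,0,0.195,0,-1],[-0.266,0.43,0.042,0,0.195,0,-1],[-0.266,0.43,0.042,0,0.195,0,-1],[-0.266,0.43,0.042,0,0.195,0,-1],[-0.266,0.43,0.042,0,0.195,0,-1]]]}}

```text
time: 7.63
position: [0.4507, 0.0686, 0.2196]
tcp_rot: [0.012, 0.952, -0.038, 0.303]
force: [0.1, 0.4, -0.5]
width: 0.0166
grip_force: 49.1
```

```bash
python3 - <<'E'
from h import *
w=snap('wrist','w3');b=snap('side','s3');a=snap('top','t3')
s=get_state();print(s['position'],s['time'],s['force'].round(1))
H=np.array([.529,.0605,.1]);q=s['tcp_rot'];R=Ro.from_quat([q[1],q[2],q[3],q[0]])
tip=s['position']+R.apply([0,0,.082]);print('tip',tip,'axis',R.apply([0,0,1]),'along n err',tip-H-n*np.dot(tip-H,n))
for im in(w,b,a):print(proj(im,[tip,H]).round(1).tolist())
c1=cv2.resize(w['pixels'][100:300,220:420],(600,600),interpolation=cv2.INTER_CUBIC)
cv2.imwrite('pics/c5.png',np.clip(c1[:,:,::-1]*1.5,0,255).astype('uint8'))
E
```

```text
[0.45003365 0.06881662 0.21869518] 7.7833 [-0.5  0.5 -0.1]
tip [0.49717181 0.06505984 0.15170354] axis [ 0.57485557 -0.04581436 -0.81697131] along n err [0.00293954 0.00177247 0.00193675]
[[319.0, 205.1], [321.5, 186.2]]
[[318.9, 215.6], [308.3, 223.4]]
[[304.6, 208.4], [307.3, 199.4]]
```

View pics/c5.png

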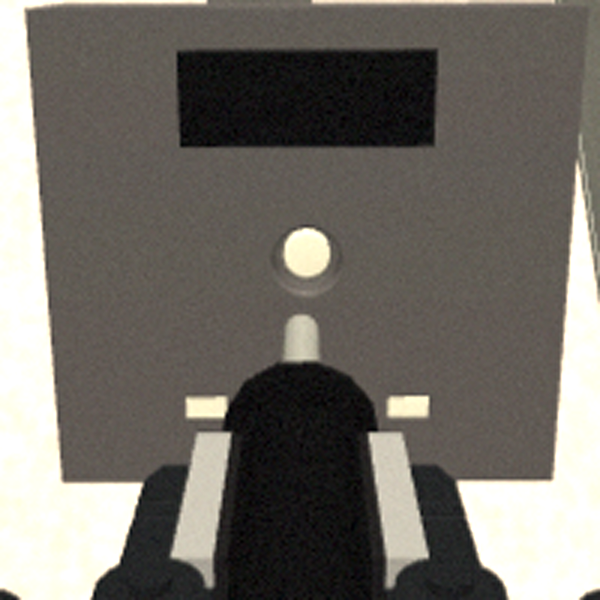

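The wrist view shows the hole at crop (307,260) and the tip at (301,318), both offset the same way from prediction. So I only need about −3.5 mm in tool x and +2 mm in y.

Request:
{"name": "send_rows", "arguments": {"motion": [[[-0.007,0.004,0.04,0,0,0,-1],[-0.007,0.004,0.08,0,0,0,-1],[-0.007,0.004,0.11,0,0,0,-1],[-0.007,0.004,0.11,0,0,0,-1],[-0.007,0.004,0.11,0,0,0,-1],[-0.007,0.004,0.11,0,0,0,-1]]]}}

```text
time: 8.28
position: [0.4772, 0.0643, 0.1706]
tcp_rot: [0.012, 0.953, -0.038, 0.302]
force: [-0.6, 0.0, -0.1]
width: 0.0169
grip_force: 49.1
```

```bash
python3 - <<'E'
from h import *
w=snap('wrist','w4')
s=get_state();print(s['position'],s['time'],s['force'].round(1))
H=np.array([.529,.0605,.1]);q=s['tcp_rot'];R=Ro.from_quat([q[1],q[2],q[3],q[0]])
tip=s['position']+R.apply([0,0,.082]);print('tip tool-frame err',R.inv().apply(tip-H))
print(proj(w,[tip,H]).round(1).tolist())
c1=cv2.resize(w['pixels'][150:250,270:370],(600,600),interpolation=cv2.INTER_CUBIC)
cv2.imwrite('pics/c6.png',np.clip(c1[:,:,::-1]*1.5,0,255).astype('uint8'))
E
```

```text
[0.47725223 0.06429261 0.17100604] 8.3333 [ 0.  -0.3 -0.1]
tip tool-frame err [-0.00147577  0.00036058 -0.00593046]
[[319.3, 203.3], [318.8, 198.6]]
```

View pics/c6.png

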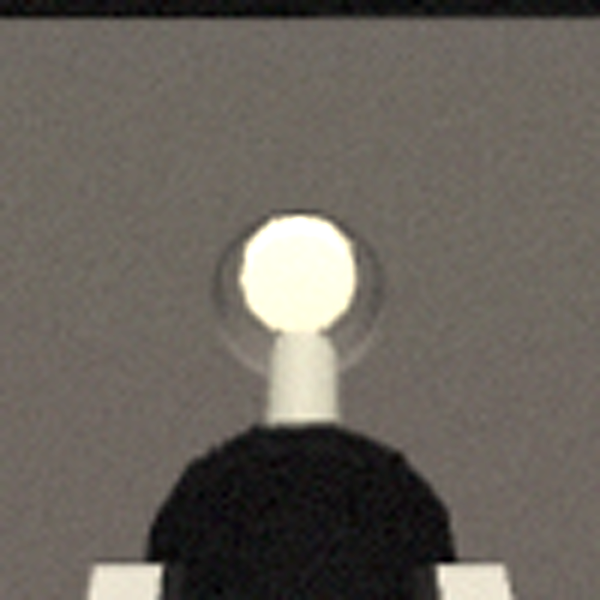

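The ring is centred at crop (298,297) and the tip sits at about (303,360), so it is roughly 4.5 mm too low on the face. I'll correct by +x, then press in steps.

Request:
{"name": "send_rows", "arguments": {"motion": [[[0.009,-0.001,0,0,0,0,-1],[0.009,-0.001,0,0,0,0,-1],[0.009,-0.001,0.01,0,0,0,-1],[0.009,-0.001,0.02,0,0,0,-1],[0.009,-0.001,0.026,0,0,0,-1],[0.009,-0.001,0.03,0,0,0,-1],[0.009,-0.001,0.034,0,0,0,-1],[0.009,-0.001,0.034,0,0,0,-1],[0.009,-0.001,0.034,0,0,0,-1]]]}}

```text
time: 9.08
position: [0.4903, 0.0635, 0.1596]
tcp_rot: [0.012, 0.953, -0.038, 0.302]
force: [-11.9, 0.5, 14.1]
width: 0.0164
grip_force: 51.5
```

```bash
python3 - <<'E'
from h import *
s=get_state();print(s['position'],s['time'],s['force'].round(2))
H=np.array([.529,.0605,.1]);q=s['tcp_rot'];R=Ro.from_quat([q[1],q[2],q[3],q[0]])
print('tool err',R.inv().apply(s['position']+R.apply([0,0,.082])-H),'F tool',R.inv().apply(s['force']))
E
```

```text
[0.49028765 0.0635463  0.15961007] 9.0833 [-11.91   0.51  14.1 ]
tool err [2.56036929e-03 8.93332903e-05 1.09034299e-02] F tool [ -1.62406624   0.44908702 -18.38794202]
```

18 N along the normal at an estimated depth of 10.9 mm (6+5) means the button has bottomed out. I'll hold, withdraw and check.

Request:
{"name": "send_rows", "arguments": {"motion": [[[0,0,0,0,0,0,-1],[0,0,0,0,0,0,-1],[0,0,0,0,0,0,-1],[0,0,0,0,0,0,-1],[0,0,0,0,0,0,-1],[0,0,-0.02,0,0,0,-1],[0,0,-0.05,0,0,0,-1],[0,0,-0.1,0,0,0,-1],[0,0,-0.15,0,0,0,-1],[0,0,-0.15,0,0,0,-1],[0,0,-0.15,0,0,0,-1]]]}}

```text
time: 10.0
position: [0.4476, 0.067, 0.2212]
tcp_rot: [0.012, 0.952, -0.038, 0.303]
force: [0.6, 0.1, -0.5]
width: 0.0168
grip_force: 49.3
```

```bash
python3 - <<'E'
from h import *
w=snap('wrist','w5')
s=get_state();print(s['position'],s['time'],s['force'].round(2),s['width'])
print(rel([.597,.2715,.2475],down(-.08)))
E
```

```text
[0.44697364 0.06691764 0.21967393] 10.05 [-0.57 -0.18 -1.69] 0.016818689037978504
(array([ 0.2496, -0.4321,  0.1076]), array([ 1.000e-04, -1.951e-01, -3.000e-04]))
```

Request:
{"name": "send_rows", "arguments": {"motion": [[[0.08,-0.07,-0.02,0,-0.02,0,-1],[0.11,-0.14,0.0,0,-0.06,0,-1],[0.148,-0.216,0.02,0,-0.1,0,-1],[0.185,-0.29,0.05,0,-0.135,0,-1],[0.22,-0.36,0.08,0,-0.17,0,-1],[0.25,-0.432,0.108,0,-0.195,0,-1],[0.25,-0.432,0.108,0,-0.195,0,-1],[0.25,-0.432,0.108,0,-0.195,0,-1],[0.25,-0.432,0.108,0,-0.195,0,-1],[0.25,-0.432,0.108,0,-0.195,0,-1],[0.25,-0.432,0.108,0,-0.195,0,-1]]]}}

```text
time: 10.97
position: [0.5964, 0.2705, 0.2479]
tcp_rot: [0.0, 0.999, -0.041, 0.0]
force: [-0.2, 0.6, -0.7]
width: 0.0166
grip_force: 49.1
```

```bash
python3 - <<'E'
from h import *
w=snap('wrist','w6');b=snap('side','s6')
s=get_state();print(s['position'],s['time'],s['force'].round(2))
p=s['position'];print(rel([.600,.2725,.2475],down(-.08)))
print('side pred tip',proj(b,p-[.0,0,.0825]),'wrist',proj(w,p-[0,0,.0825]),'hole',proj(w,[.599,.2715,.065]))
c=[]
for im,x0,y0 in((b,156,160),(w,255,121)): c.append(cv2.resize(im['pixels'][y0:y0+200,x0:x0+130],None,fx=3,fy=3,interpolation=cv2.INTER_CUBIC))
cv2.imwrite('pics/c7.png',np.clip(np.hstack(c)[:,:,::-1]*1.7,0,255).astype('uint8'))
E
```

```text
[0.59670426 0.27060603 0.24906317] 11.0667 [-0.11  0.27 -0.39]
(array([ 0.0063, -0.0043,  0.0031]), array([-0.0002, -0.0006, -0.0005]))
side pred tip [[224.24064313 265.68940407]] wrist [[319.06431144 203.9295762 ]] hole [[318.04619267 167.68101447]]
```

View pics/c7.png

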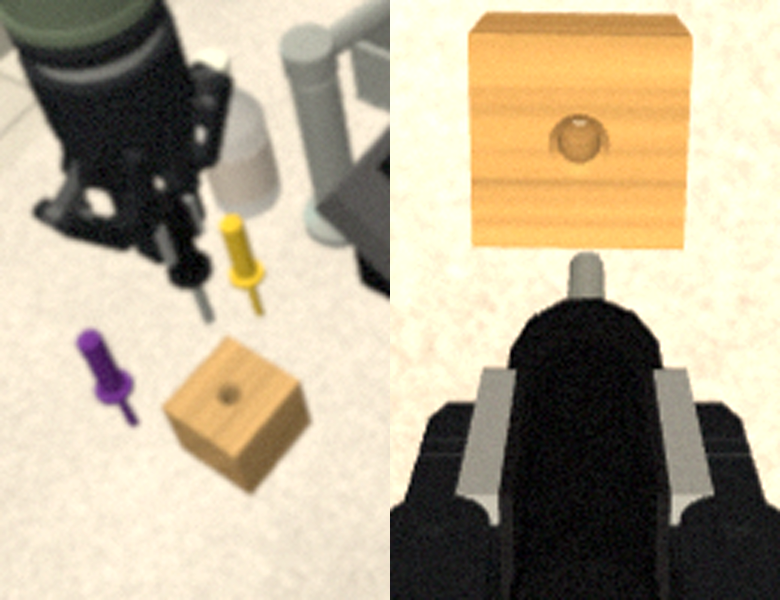

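Wrist view: the tip edge is still at crop (587,253), so the pin has not slipped. The hole is at (579,139). I'll triangulate tip and hole before inserting.

```bash
python3 - <<'E'
from h import *
b=load('s6');w=load('w6');p=get_state()['position']
P=lambda x,y:(255+(x-390+.5)/3-.5,121+(y+.5)/3-.5); Q=lambda x,y:(156+(x+.5)/3-.5,160+(y+.5)/3-.5)
for ty in (260,268): print('tip',tri([(w,P(587,ty)),(b,Q(208,318))]), 'wrist@.1665',onz(w,P(587,ty),.1665))
print('side@.1665',onz(b,Q(208,318),.1665))
print('hole',tri([(w,P(579,139)),(b,Q(229,394))]),onz(w,P(579,139),.065),onz(b,Q(229,394),.065))
# collar outline: far edge at (587,300), half width 76
print('collar far edge',onz(w,P(587,300),.2275),'L',onz(w,P(512,350),.2245),'R',onz(w,P(662,350),.2245),p)
E
```

```text
tip [0.59469116 0.27012146 0.16769773] wrist@.1665 [0.59416357 0.26994456 0.1665    ]
tip [0.5935696  0.27052894 0.16948793] wrist@.1665 [0.59223446 0.2701011  0.1665    ]
side@.1665 [0.59544617 0.26985655 0.1665    ]
hole [0.59996734 0.27228941 0.06505525] [0.59969449 0.27180727 0.065     ] [0.60022312 0.27277021 0.065     ]
collar far edge [0.60840284 0.26894102 0.2275    ] L [0.5990121  0.28275648 0.2245    ] R [0.59688648 0.25680722 0.2245    ] [0.59670426 0.27060603 0.24906317]
```

Request:
{"name": "send_rows", "arguments": {"motion": [[[0.01,-0.005,0.06,0,0,0,-1],[0.01,-0.005,0.12,0,0,0,-1],[0.01,-0.005,0.17,0,0,0,-1],[0.01,-0.005,0.185,0,0,0,-1],[0.01,-0.005,0.185,0,0,0,-1],[0.01,-0.005,0.2,0,0,0,-1],[0.01,-0.005,0.215,0,0,0,-1],[0.01,-0.005,0.23,0,0,0,-1],[0.01,-0.005,0.23,0,0,0,-1],[0.01,-0.005,0.23,0,0,0,-1]]]}}

```text
time: 11.9
position: [0.6023, 0.2736, 0.1323]
tcp_rot: [0.0, 0.999, -0.04, -0.0]
force: [0.5, 1.1, 0.1]
width: 0.0168
grip_force: 49.2
```

```bash
python3 - <<'E'
from h import *
s=get_state();print(s['position'],s['time'],s['force'].round(2),s['ft_torque'].round(2),rel([.6018,.2727,.0925]))
E
```

```text
[0.60234977 0.27357264 0.13227162] 11.9 [0.5  1.09 0.05] [-0.02 -0.   -0.07] (array([-0.0009,  0.0018,  0.0795]), array([0., 0., 0.]))
```

The tip is about 15 mm into the hole with no force on it. Continuing down.

Request:
{"name": "send_rows", "arguments": {"motion": [[[0,0.001,0.02,0,0,0,-1],[0,0.001,0.04,0,0,0,-1],[0,0.001,0.06,0,0,0,-1],[0,0.001,0.074,0,0,0,-1],[0,0.001,0.08,0,0,0,-1],[0,0.001,0.082,0,0,0,-1],[0,0.001,0.082,0,0,0,-1],[0,0.001,0.082,0,0,0,-1]]]}}

```text
time: 12.57
position: [0.6027, 0.273, 0.0923]
tcp_rot: [0.0, 0.999, -0.04, 0.0]
force: [-2.6, -0.7, 5.5]
width: 0.0165
grip_force: 49.7
```

```bash
python3 - <<'E'
from h import *
s=get_state();print(s['position'],s['time'],s['force'].round(2),s['ft_torque'].round(2))
E
```

```text
[0.60269148 0.27299652 0.09227459] 12.5667 [-2.57 -0.69  5.53] [-0.22  0.38  0.02]
```

Seated: 5.5 N upward at the same height as the original grasp. I'll open, let the pin drop and retreat upward.

Request:
{"name": "send_rows", "arguments": {"motion": [[[0,0,0,0,0,0,0.2],[0,0,0,0,0,0,0.2],[0,0,0,0,0,0,0.2],[0,0,0,0,0,0,0.2],[0,0,0,0,0,0,0.2],[0,0,-0.03,0,0,0,0.2],[0,0,-0.08,0,0,0,0.2],[0,0,-0.15,0,0,0,0.2],[0,0,-0.22,0,0,0,0.2],[0,0,-0.3,0,0,0,0.2],[0,0,-0.3,0,0,0,0.2],[0,0,-0.3,0,0,0,0.2],[0,0,-0.3,0,0,0,0.2]]]}}

```text
time: 13.65
position: [0.6023, 0.273, 0.2414]
tcp_rot: [0.0, 0.999, -0.04, -0.0]
force: [-0.8, -0.2, -0.7]
width: 0.0511
grip_force: 0.0
```

```bash
python3 - <<'E'
from h import *
w=snap('wrist','w7');a=snap('top','t7')
s=get_state();print(s['position'],s['time'],s['force'].round(2),s['width'])
for X in([.599,.272,.135],[.599,.272,.068]):print(proj(w,X).round(1))
c=[cv2.resize(w['pixels'][60:310,200:450],(400,400),interpolation=cv2.INTER_CUBIC),cv2.resize(a['pixels'][110:230,290:410],(400,400),interpolation=cv2.INTER_CUBIC)]
cv2.imwrite('pics/c8.png',np.clip(np.hstack(c)[:,:,::-1]*1.7,0,255).astype('uint8'))
E
```

```text
[0.60115308 0.27267918 0.2389767 ] 13.75 [ 0.66 -0.53 -0.03] 0.05096999589325147
[[321.  197.5]]
[[320.7 175.7]]
```

View pics/c8.png

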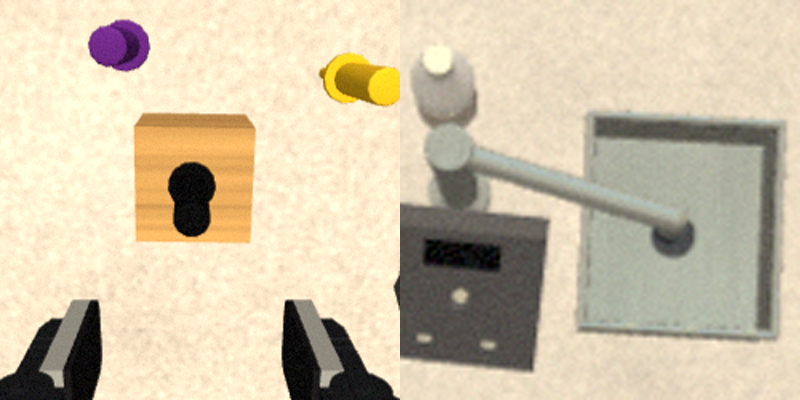

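The pin is home and upright: its handle top is at (320,197) and its collar at (320,176), as predicted. The spout is over the basin, the button is out, and the gripper is clear.

```bash
python3 -c "
from station import close_job
print(close_job())"
```

```text
the job is handed in; nothing more can be done
None
```

The job is handed in, though no verdict came back: the spout rests over the basin, the button was pressed fully with the pin for over half a second, and the pin is back upright in its stand with nothing else moved.

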